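Release a stepped block from a drilling jig

ROBOT

A 6-joint arm with a two-finger parallel gripper is mounted at the origin on the work surface. World frame = base frame: x ahead of the robot, y to its left, z up, the work surface at z = 0. Lengths are in m, angles in rad, forces in N, time in s.
With the tool pointing down it reaches from about 0.25 to 0.775 m from the base axis. Payload 4 kg.
Tool frame: the origin (TCP) lies on the centre line of the jaws, within the pads' length; the fingertips stand 8 mm ahead of it and the grasp point (between the pads) lies 11 mm behind it (arm.tips_ahead is the distance from the TCP to the fingertips, in m); z points along the fingers, y is the line along which they close (so a half turn about z gives the same grasp; the last joint's range is limited). The gripper opens to 94 mm and grips with 3 to 60 N. Pads are 16 mm wide; open, the fingers measure 119 mm over their backs; the gripper's body (75 mm by 177 mm) begins 78 mm behind the grasp point.
Start: joints at [-1.421, 0.087, 1.371, -0, 1.684, -0.103], TCP at [0.138, -0.533, 0.214] pointing down, gripper open.
Joint ranges: [-3.1, 3.1], [-0.76, 2.03], [0.27, 2.55], [-1.08, 4.22], [0.17, 2.65], [-2.57, 2.57]. Speed limits (rad/s): [2.79, 2.79, 3.14, 3.14, 3.14, 3.14].

INTERFACE

Orientations are given as a rotation vector (axis times angle).
In Python, from plant import arm, viewer, workorder gives the robot as it stands.
- The arm moves only by the tool servo_tool, never from a script. Its argument "series" is a list of rows, each a list of 3 entries, a list of its own where there are three numbers: the shift along the tool's x, y, z in mm, then the turn about the tool's z in rad, then the gripper command: -1 is shut, 1 is fully open, values between are in proportion. In form: [[[tx, ty, tz], twist, grip], ...]. A call has exactly 5 rows; each row is the pose to reach, as a shift and turn from the pose commanded when the call began, along the tool's axes at that moment; what a row does not reach only later rows make up. A row lasts 1/12 s, in which the tool goes at most 41.7 mm and 7.16 degrees, less where a joint would pass 70% of its speed; a pose out of reach is approached as far as the arm can. A call with a gripper value outside its range is refused whole. The fingers move at their own pace and stop on an object; "grip_force" is the grip in N (left out, the last holds). Time passes only in rows, so rows that repeat a pose let the fingers close, or fill a call up. It gives the time, the measured TCP pose, the force, the opening and the grip force at its end, in the units of the state.
- arm.read_state(): the state, without advancing time (a new reading comes with each control period).
- viewer.capture(name): name is "side" or "top"; returns the picture (480x640x3 uint8, blue, green, red); there is no depth.
- viewer.calibration(name): a dict with "intrinsics" (3x3 intrinsics, pixels), "R" (3x3) and "t" (3): a world point X has camera coordinates R X + t. Camera axes: x right, y down, z forward; pixel columns grow to the right and rows downward; lengths in m; the calibration is good to about 2 mm. A picture is of the moment at which its call begins. calibration takes no time and is no camera call.
- workorder.sign_off(): hands the job in; it is judged then, once.
The state is a dict: "t": time; "q": joint angles; "qd": joint speeds; "joint_torque": joint torques, N m; "position": TCP position; "ee_rot": TCP orientation; "contact_force": force on the tool from outside, world axes, zero at the start; "wrist_torque": the same for the moment, N m; "width": finger opening in m; "gripper_force": force on a finger pad.
Only numpy, scipy, OpenCV 4.12 (cv2) and the standard library are available. Lean on these libraries where they do the work, as an engineer would, in place of code of your own. Each camera call takes 0.05 s, during which the arm holds its last target. There are 200 camera calls.

TASK

The stepped metal block in the drilling jig is held under the hinged steel bar. Swing the bar up and back past upright and leave it standing open, then slide the block along the jig's base, without lifting it off the base, out from between the guide strips into the open bay, so that the whole block lies flat there between the strips and the low lip at the jig's end, still lengthwise. The other block of the same shape, lying loose on the bench, is not wanted.

Things in the scene. Friction and masses are not known exactly. Their poses are not given: they have to be found in the camera images.
- fixture: Drilling jig fixed to the bench; board 180 (x) by 290 (y, -160 to +130) by 12 mm. Origin on the bench. Track along y at x=0: low guide strips (5 mm high, inner faces x=+-22.5) y=+35 to +123, back stop y=117; open bay from y=+35 to an 8 mm lip at y=-145. Bar crosses at y=43 to 67; hinge line parallel to y at x=+70, z=50; hinge cheeks 62 mm high, y=33 to 77.
- bar (a joint): Steel hold-down bar, 24 mm wide, 12 thick, 160 long: 0 = level across the block (starts 0 to 0.1 rad), 1.57 = upright, stops at 2.0 leaning to the jig's +x side. Stiff friction hinge: stays at any angle where it is left; lifting at the handle takes about 6 N.
- bar_handle (a point): Middle of the bar's handle, a bare 12 mm round steel rod at its free end, 150 mm from the hinge line and parallel to it, pointing sideways to the jig's -y. Point at jig y=-20 mm, 63 mm from the bar's side, 32 mm from the 20 mm ball on the rod's end; at angle 0 it is at jig x=-80, z=50. The rod can turn between the fingers as the bar swings.
- block_center (a point): Centre of the aluminium block in the jig, 100 mm long (y), 40 wide (x), 0.4 kg: tongue 30 mm high over the 65 mm at -y, heel 55 mm high, 35 long at +y (heel centre 32.5 mm to +y of this point). Axes as the jig's. The bar lies over the tongue, before the heel, so it cannot slide to -y until the bar is up. Point 39.5 mm above the bench; starts near jig y=60.
Mind the look-alikes: they are no part of the job. What is shaped like the part that bears block_center but purple or yellow is not meant.

How it is judged:
On the way, in this order (a step that is already met when the one before it is completed fails the run):
1. the bar is swung up to upright or beyond while the block is still in its place between the guide strips (value of joint bar above 1.5 rad and y of block_center in the frame of fixture above 0.035 m), for 0.1 s.
2. the block has been slid out into the open bay (y of block_center in the frame of fixture below -0.01 m), for 0.1 s.
At the end, for the whole second after the job is handed in: The bar stands open (at least 1.5 rad); the block is at rest, flat on the jig's base in the open bay: its centre between y = -10 and -100 mm of the jig and within 30 mm of the track's centre line, lengthwise within 15 degrees (value of joint bar above 1.5 rad and y of block_center in the frame of fixture between -0.1 and -0.01 m and x of block_center in the frame of fixture between -0.03 and 0.03 m and z of block_center in the frame of fixture below 0.045 m and angle between block_center's own z axis and vertical below 0.1 rad and angle between the y axis of block_center and the y axis of fixture, either way round below 0.26 rad and linear speed of block below 0.02 m/s); the robot touches nothing.
It fails at once if the block is lifted more than 20 mm off the jig's base (z of block_center in the frame of fixture above 0.06 m).
It also fails if it takes over 45 s, if anything falls off the work surface, if the arm or the gripper's body presses on something with over 40 N, if the wrist force passes 120 N, or if a joint passes its speed limit or range.

## Working session

There is one attempt and no reset: what is moved stays moved. The work goes in short steps, Python scripts to look and compute and a tool call to move; the robot and the scene stay as the last step left them, time stands still between calls to the robot, and variables do not carry over. Pictures are saved under pics/ and viewed, at most 10 in all, crops included, and the job is handed in when it is done.

Besides the shell and the picture viewer there is one more tool, called after "Request:" by a JSON object that holds its "name" and its "arguments". servo_tool: Moves the arm, as the interface text tells. Its arguments: {"type":"object","properties":{"series":{"type":"array"},"grip_force":{"type":"number"}},"required":["series"]}

```bash
mkdir -p pics
python3 - <<'E'
from plant import arm, viewer
import cv2
for n in("top","side"):
    cv2.imwrite(f"pics/{n}0.png",viewer.capture(n)); c=viewer.calibration(n); print(n,c)
print(arm.read_state())
E
```

```text
top {'intrinsics': array([[592.09121124,   0.        , 325.18231233],
       [  0.        , 592.09121124, 247.41580062],
       [  0.        ,   0.        ,   1.        ]]), 'R': array([[ 0.01819336, -0.9996523 , -0.01908616],
       [-0.99109818, -0.01551312, -0.1322261 ],
       [ 0.13188404,  0.02132189, -0.99103581]]), 't': array([0.06147552, 0.56076082, 0.85801395])}
side {'intrinsics': array([[509.06975763,   0.        , 321.88782197],
       [  0.        , 509.06975763, 233.24992019],
       [  0.        ,   0.        ,   1.        ]]), 'R': array([[ 0.82009304, -0.57221582, -0.00405731],
       [-0.28518434, -0.40255524, -0.86983859],
       [ 0.49610211,  0.71450565, -0.49331974]]), 't': array([-0.4256065 ,  0.25595158,  0.44025623])}
{'t': 0.1, 'q': array([-1.42108359e+00,  8.78813009e-02,  1.37207513e+00,  2.55255971e-05,
        1.68361962e+00, -1.03077177e-01]), 'qd': array([ 0.00025123, -0.00076687, -0.00540748, -0.00088547,  0.00118749,
       -0.00080254]), 'joint_torque': array([ 1.93194464e-03, -3.41253304e+01, -3.03301656e+01,  7.19885551e-02,
        3.04621970e-02, -9.24843152e-05]), 'position': array([ 0.1375031 , -0.53204238,  0.21243531]), 'ee_rot': array([-3.11456330e+00, -3.95779438e-01,  3.27856414e-05]), 'contact_force': array([-0.16140383,  0.14977493, -0.82171089]), 'wrist_torque': array([ 0.0216474 ,  0.0376339 , -0.03789993]), 'gripper_force': 0.0, 'width': 0.09364361517268008}
```

View pics/top0.png

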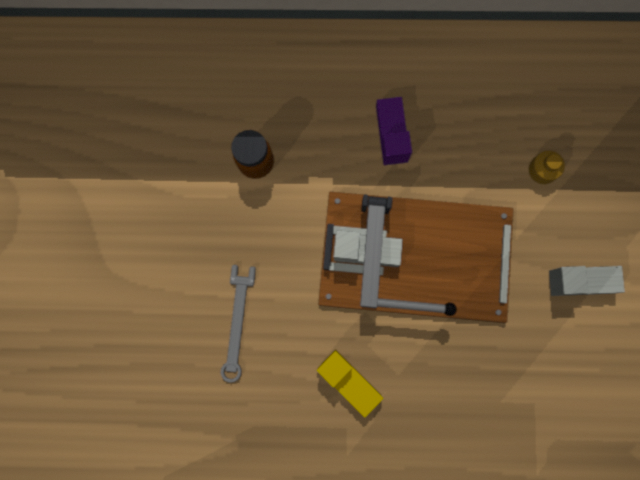

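View pics/side0.png

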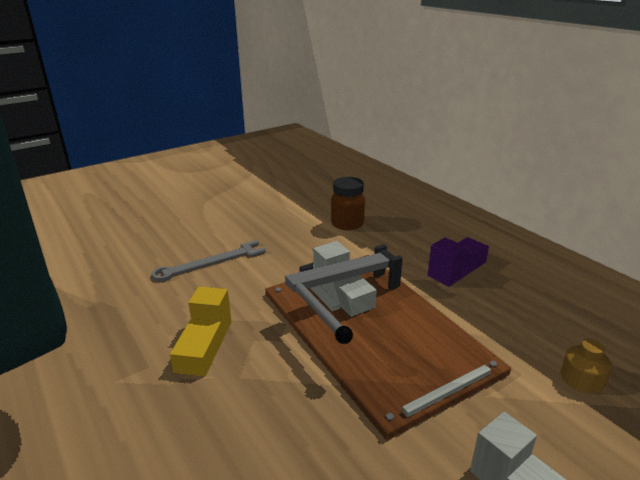

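The top view shows the jig at (325-513, 193-322), with the bar crossing at (374,255), the handle rod running from (380,303) to the ball at (450,309), and the lip at (506,263).

Candidate blocks:
- Grey, in the jig under the bar, at (365,248). This is the one meant: metal-coloured and held under the bar.
- Grey, loose on the bench, at (588,281). This is the unwanted one.
- Purple at (394,130) and yellow at (350,384). Both are look-alikes.

I'll confirm with an enlarged crop.

Run:
```python
import cv2
i=cv2.imread("pics/top0.png")[180:330,310:520]
cv2.imwrite("pics/crop0.png",cv2.resize(i,None,fx=3.8,fy=3.8,interpolation=cv2.INTER_CUBIC))
```

```text
(no output)
```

View pics/crop0.png

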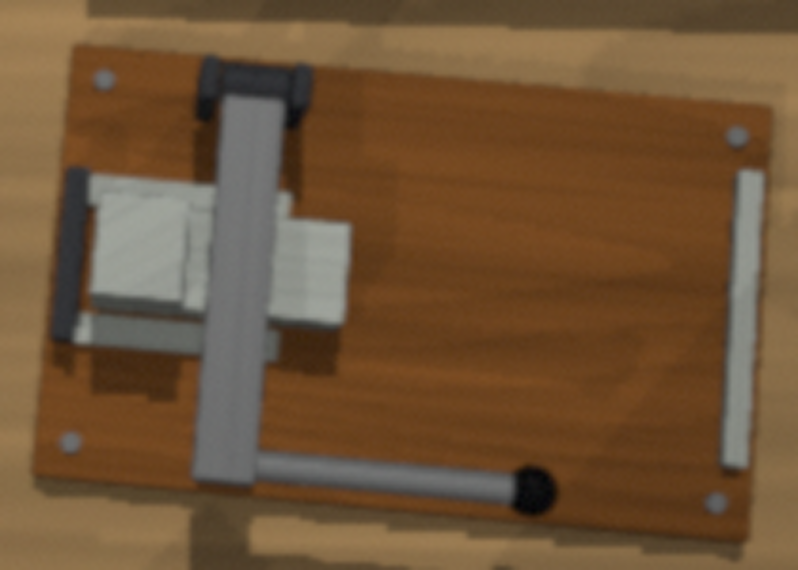

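The crop confirms the target: the grey block under the bar between the strips, with its heel at crop (140,250) and tongue end at (350,275). The board corners are at crop (73,46), (772,106), (745,540), (35,475) and the ball is at (533,491).

```bash
cat > h.py <<'E'
import numpy as np
from plant import arm, viewer
from scipy.spatial.transform import Rotation as Ro
def ray(name,uv,z):
    c=viewer.calibration(name);R=c["R"];o=-R.T@c["t"]
    d=R.T@np.linalg.solve(c["intrinsics"],[*uv,1.]); return o+d*(z-o[2])/d[2]
def proj(name,X):
    c=viewer.calibration(name);p=c["intrinsics"]@(c["R"]@np.asarray(X)+c["t"]);return p[:2]/p[2]
def crop(p,o=(310,180),s=3.8): return (np.array(p)+.5)/s-.5+np.array(o)
E
python3 - <<'E'
from h import *
W=np.array([ray("top",crop(p),.012) for p in[(73,46),(772,106),(745,540),(35,475)]])
J=np.array([[90,130],[90,-160],[-90,-160],[-90,130]])/1000
a=W[:,:2]-W[:,:2].mean(0);b=J-J.mean(0)
th=np.arctan2((b[:,0]*a[:,1]-b[:,1]*a[:,0]).sum(),(b*a).sum())
R=np.array([[np.cos(th),-np.sin(th)],[np.sin(th),np.cos(th)]]);t=W[:,:2].mean(0)-R@J.mean(0)
print(th,t,(J@R.T+t-W[:,:2])*1000)
np.savez("jig.npz",R=R,t=t)
for n,p,z in[("ball",(533,491),.050),("handle base",(258,465),.05),("tongue mid end",(348,273),.042),("heel back top",(98,248),.067),("ball z60",(533,491),.06)]:
    w=ray("top",crop(p),z);print(n,w,R.T@(w[:2]-t)*1000)
B=R@[-.08,-.052]+t; print("side ball pred z50,60",proj("side",[*B,.05]),proj("side",[*B,.06]))
P=R@[-.08,-.02]+t;print("handle pt",P)
T=Ro.from_rotvec(arm.read_state()["ee_rot"]).as_matrix();print(T)
E
```

```text
-0.07434226993050448 [ 0.55352219 -0.05472155] [[ 1.21344247  0.87805688]
 [ 0.89620054 -0.64825253]
 [-1.34733041 -2.18429343]
 [-0.7623126   1.95448908]]
ball [ 0.47004597 -0.11379959  0.05      ] [-78.85770371 -65.11496098]
handle base [ 0.47819771 -0.00781451  0.05      ] [-78.60039261  41.18283766]
tongue mid end [ 0.55472779 -0.04335391  0.042     ] [ 0.35795083 11.42578318]
heel back top [0.55971447 0.05541319 0.067     ] [ -2.00495151 110.29046096]
ball z60 [ 0.46971988 -0.11190775  0.06      ] [-79.32340651 -63.25255782]
side ball pred z50,60 [336.99964256 338.24973255] [337.09388756 331.41223066]
handle pt [ 0.47225768 -0.0687244 ]
[[ 9.68217735e-01  2.50108664e-01 -2.70753269e-04]
 [ 2.50108706e-01 -9.68215768e-01  1.96500096e-03]
 [ 2.29316181e-04 -1.97026653e-03 -9.99998033e-01]]
```

Request:
{"name": "servo_tool", "arguments": {"series": [[[30,-25,2],-0.12,1],[[60,-50,4],-0.24,1],[[90,-75,6],-0.36,1],[[120,-100,8],-0.48,1],[[150,-125,10],-0.6,1]]}}

```text
t: 0.52
position: [0.252, -0.3722, 0.2028]
ee_rot: [-2.856, -1.306, -0.0]
contact_force: [-0.0, 0.3, 0.1]
width: 0.0941
gripper_force: 0.0
```

```bash
cat >> h.py <<'E'
Jg=np.load("jig.npz") if __import__("os").path.exists("jig.npz") else None
def goto(jx,jy,z):
    "TCP jig xy mm, z mm -> tool shift mm, twist so tool y || jig x"
    s=arm.read_state();T=Ro.from_rotvec(s["ee_rot"]).as_matrix();p=np.array(s["position"])
    tgt=np.array([*(Jg["R"]@[jx/1e3,jy/1e3]+Jg["t"]),z/1e3])
    a=np.arctan2(T[1,1],T[0,1]);b=np.arctan2(Jg["R"][1,0],Jg["R"][0,0]);tw=-((b-a+np.pi/2)%np.pi-np.pi/2)
    print("t",s["t"],"jig",np.round(Jg["R"].T@(p[:2]-Jg["t"])*1e3,1),"z",round(p[2]*1e3,1),"F",np.round(s["contact_force"],1),"w",round(s["width"]*1e3,1),"gf",s["gripper_force"])
    print("shift",np.round(T.T@(tgt-p)*1e3,1),"twist",round(tw,3))
E
python3 -c "
from h import *
goto(-80,-20,150);print(arm.read_state()['ee_rot'])"
```

```text
t 0.5167 jig [-277.1 -339. ] z 202.8 F [-0.   0.3  0.1] w 94.1 gf 0.0
shift [373.6 -31.8  53. ] twist -0.639
[-2.85615645e+00 -1.30616640e+00 -2.63606493e-04]
```

Request:
{"name": "servo_tool", "arguments": {"series": [[[40,-4,5],-0.12,1],[[80,-8,10],-0.24,1],[[120,-12,15],-0.36,1],[[160,-16,20],-0.48,1],[[200,-20,25],-0.6,1]]}}

```text
t: 0.93
position: [0.3685, -0.2082, 0.1779]
ee_rot: [-2.343, -2.093, 0.0]
contact_force: [1.5, -1.1, -0.1]
width: 0.094
gripper_force: 0.0
```

```bash
python3 -c "
from h import *
goto(-80,-20,130)"
```

```text
t 0.9333 jig [-173.1 -166.8] z 177.9 F [ 1.5 -1.1 -0.1] w 94.0 gf 0.0
shift [150.3  87.5  47.9] twist -0.038
```

Request:
{"name": "servo_tool", "arguments": {"series": [[[30,18,9],-0.03,1],[[60,36,18],-0.03,1],[[90,54,27],-0.03,1],[[120,72,36],-0.03,1],[[147,86,45],-0.03,1]]}}

```text
t: 1.35
position: [0.4715, -0.0723, 0.1326]
ee_rot: [-2.316, -2.122, 0.0]
contact_force: [-0.6, -0.4, -0.2]
width: 0.094
gripper_force: 0.0
```

Run:
```python
from h import *
import cv2
goto(-80,-20,42)
i=viewer.capture("side")[200:400,220:480]
cv2.imwrite("pics/s1.png",cv2.resize(i,None,fx=3,fy=3,interpolation=cv2.INTER_CUBIC))
i=viewer.capture("top");goto(-80,-20,42)
for z in (.05,.055,.06):print(proj("side",[*(Jg["R"]@[-.08,-.062]+Jg["t"]),z]))
```

```text
t 1.35 jig [-80.5 -23.6] z 132.6 F [-0.6 -0.4 -0.2] w 94.0 gf 0.0
shift [ 3.6  0.4 90.6] twist -0.013
t 1.45 jig [-81.2 -22. ] z 131.0 F [-0.2 -1.1 -0.7] w 94.1 gf 0.0
shift [ 1.8  1.5 89. ] twist -0.008
[341.75652504 343.41098603]
[341.82476522 339.98437389]
[341.89360189 336.52780934]
```

View pics/s1.png

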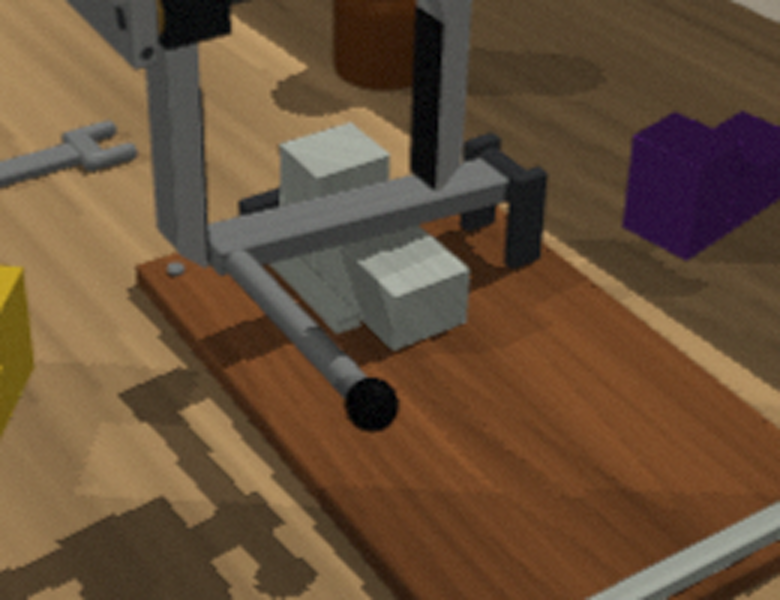

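The ball is at crop (371,404), which is full-image (343.7,334.7). That puts the rod at z≈62 mm, so the bar is at about 0.08 rad. The fingers straddle the rod. Next I descend so the grasp point is on the rod and close.

Request:
{"name": "servo_tool", "arguments": {"series": [[[2,1,20],0,1],[[2,1,40],0,1],[[2,1,60],0,1],[[2,1,80],0,1],[[2,1,80],0,1]]}}

```text
t: 1.87
position: [0.4681, -0.0723, 0.0492]
ee_rot: [-2.312, -2.116, 0.008]
contact_force: [0.1, 0.1, -1.0]
width: 0.0943
gripper_force: 0.0
```

Request:
{"name": "servo_tool", "arguments": {"series": [[[0,0,0],0,-0.7],[[0,0,0],0,-0.85],[[0,0,0],0,-1],[[0,0,0],0,-1],[[0,0,0],0,-1]], "grip_force": 25}}

```text
t: 2.28
position: [0.4727, -0.0728, 0.0548]
ee_rot: [2.316, 2.12, 0.002]
contact_force: [-0.2, 0.3, 0.3]
width: 0.0641
gripper_force: 0.0
```

```bash
python3 -c "
from h import *
goto(-80,-20,51)"
```

```text
t 2.2833 jig [-79.2 -24. ] z 54.8 F [-0.2  0.3  0.3] w 64.1 gf 0.0
shift [ 4.  -0.8  3.7] twist -0.014
```

Request:
{"name": "servo_tool", "arguments": {"series": [[[1,0,2],0,-1],[[1,0,2],0,-1],[[1,0,2],0,-1],[[1,0,2],0,-1],[[1,0,2],0,-1]]}}

```text
t: 2.7
position: [0.472, -0.0714, 0.0515]
ee_rot: [2.317, 2.122, -0.0]
contact_force: [0.4, -0.8, 0.3]
width: 0.0306
gripper_force: 0.0
```

Request:
{"name": "servo_tool", "arguments": {"series": [[[0,0,0],0,-1],[[0,0,0],0,-1],[[0,0,0],0,-1],[[0,0,0],0,-1],[[0,0,0],0,-1]]}}

```text
t: 3.12
position: [0.4726, -0.0715, 0.0515]
ee_rot: [2.316, 2.121, 0.001]
contact_force: [1.8, -0.4, -1.3]
width: 0.0112
gripper_force: 25.0
```

```bash
python3 -c "
from h import *
goto(-80,-20,51)"
```

```text
t 3.1167 jig [-79.5 -22.8] z 51.5 F [ 1.8 -0.4 -1.3] w 11.2 gf 24.999656975269318
shift [ 2.8 -0.6  0.5] twist -0.014
```

Gripped: the opening is 11 mm at 25 N. Now I swing the handle along its 150 mm arc.

Request:
{"name": "servo_tool", "arguments": {"series": [[[0,1.6,-12.6],0,-1],[[0,4.3,-25],0,-1],[[0,8,-37.3],0,-1],[[0,12.7,-49],0,-1],[[0,18.4,-60.5],0,-1]]}}

```text
t: 3.53
position: [0.489, -0.0728, 0.1101]
ee_rot: [-2.314, -2.119, 0.004]
contact_force: [2.2, -0.5, -9.7]
width: 0.0114
gripper_force: 25.0
```

```bash
python3 -c "
from h import *
goto(-61,-22,111)
for a0 in (.508,.933,1.358):print([(round(150*(np.cos(a0)-np.cos(a)),1),round(-150*(np.sin(a)-np.sin(a0)),1)) for a in a0+.085*np.arange(1,6)])"
```

```text
t 3.5333 jig [-63.  -22.8] z 110.1 F [ 2.2 -0.5 -9.7] w 11.4 gf 24.991559386253357
shift [ 0.8  2.  -1. ] twist -0.014
[(np.float64(6.7), np.float64(-10.9)), (np.float64(14.2), np.float64(-21.1)), (np.float64(22.6), np.float64(-30.7)), (np.float64(31.8), np.float64(-39.5)), (np.float64(41.7), np.float64(-47.5))]
[(np.float64(10.6), np.float64(-7.1)), (np.float64(21.7), np.float64(-13.4)), (np.float64(33.3), np.float64(-18.6)), (np.float64(45.3), np.float64(-22.9)), (np.float64(57.6), np.float64(-26.1))]
[(np.float64(12.6), np.float64(-2.2)), (np.float64(25.3), np.float64(-3.2)), (np.float64(38.0), np.float64(-3.2)), (np.float64(50.7), np.float64(-2.2)), (np.float64(63.3), np.float64(-0.0))]
```

Request:
{"name": "servo_tool", "arguments": {"series": [[[0,6.7,-11],0,-1],[[0,14.2,-21],0,-1],[[0,22.6,-30.7],0,-1],[[0,31.8,-39.5],0,-1],[[0,41.7,-47.5],0,-1]]}}

```text
t: 3.95
position: [0.5262, -0.0757, 0.1581]
ee_rot: [-2.307, -2.113, 0.016]
contact_force: [-12.7, 1.9, 5.6]
width: 0.0115
gripper_force: 25.0
```

Request:
{"name": "servo_tool", "arguments": {"series": [[[0,10.6,-7],0,-1],[[0,21.7,-13.4],0,-1],[[0,33.3,-18.6],0,-1],[[0,45.3,-23],0,-1],[[0,57.6,-26],0,-1]]}}

```text
t: 4.37
position: [0.5867, -0.0807, 0.1882]
ee_rot: [-2.313, -2.119, 0.005]
contact_force: [-8.7, 2.4, 8.5]
width: 0.0112
gripper_force: 25.0
```

```bash
python3 -c "
from h import *
a=1.358
goto(70-150*np.cos(a),-22,50+150*np.sin(a)-11)"
```

```text
t 4.3667 jig [ 35.  -23.5] z 188.2 F [-8.7  2.4  8.5] w 11.2 gf 25.035290122032166
shift [1.5 3.3 2.5] twist -0.013
```

Request:
{"name": "servo_tool", "arguments": {"series": [[[0,13,-1],0,-1],[[0,26,-1],0,-1],[[0,39,-1],0,-1],[[0,52,0],0,-1],[[0,65,2],0,-1]]}}

```text
t: 4.78
position: [0.6536, -0.0858, 0.1862]
ee_rot: [-2.314, -2.122, -0.002]
contact_force: [-4.4, 3.8, 6.2]
width: 0.0113
gripper_force: 25.0
```

```bash
python3 -c "
from h import *
a=1.8
goto(70-150*np.cos(a),-22,50+150*np.sin(a)-11)"
```

```text
t 4.7833 jig [102.1 -23.6] z 186.2 F [-4.4  3.8  6.2] w 11.3 gf 25.036666095256805
shift [1.6 2.  1.1] twist -0.012
```

Request:
{"name": "servo_tool", "arguments": {"series": [[[0,0,0],0,-0.2],[[0,0,0],0,-0.2],[[0,0,0],0,-0.2],[[0,0,0],0,-0.2],[[0,0,0],0,-0.2]]}}

```text
t: 5.2
position: [0.6535, -0.0877, 0.1833]
ee_rot: [-2.317, -2.121, 0.001]
contact_force: [-0.4, -0.4, -0.1]
width: 0.0372
gripper_force: 0.0
```

Request:
{"name": "servo_tool", "arguments": {"series": [[[0,0,-12],0,0],[[0,0,-24],0,0],[[0,0,-36],0,0],[[0,0,-48],0,0],[[0,0,-55],0,0]]}}

```text
t: 5.62
position: [0.6548, -0.0877, 0.2422]
ee_rot: [2.314, 2.119, 0.004]
contact_force: [-0.0, -0.4, 0.3]
width: 0.0467
gripper_force: 0.0
```

Run:
```python
from h import *
import cv2
goto(0,-22,250)
i=viewer.capture("side")[60:400,180:500]
cv2.imwrite("pics/s2.png",cv2.resize(i,None,fx=1.75,fy=1.75,interpolation=cv2.INTER_CUBIC))
cv2.imwrite("pics/t2f.png",viewer.capture("top"))
for a in(1.5,1.65,1.8,1.95):
    print(a,proj("side",[*(Jg["R"]@[.07-.15*np.cos(a),-.062]+Jg["t"]),.05+.15*np.sin(a)]))
```

```text
t 5.6167 jig [103.5 -25.4] z 242.2 F [-0.  -0.4  0.3] w 46.7 gf 0.0
shift [   1.9 -103.5   -8.3] twist -0.014
1.5 [451.23007118 194.4760545 ]
1.65 [466.31756567 190.09587298]
1.8 [480.27071489 188.62312807]
1.95 [492.75196944 189.93183289]
```

View pics/s2.png

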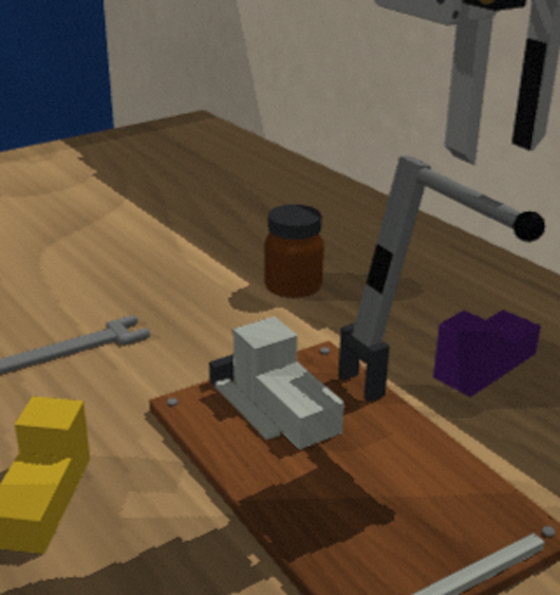

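The ball is at crop (528,226), which is full-image (481.7,189), so the bar stands at about 1.8 rad. The block is free and still between the strips.

I'll take the heel lengthwise, with the jaws along jig y and the tips just above the tongue. That keeps the wide gripper body clear of the open bar.

Request:
{"name": "servo_tool", "arguments": {"series": [[[24,-21,0],0.12,0.4],[[48,-42,0],0.24,0.6],[[72,-63,0],0.36,0.7],[[96,-84,0],0.48,0.7],[[118,-104,0],0.6,0.7]]}}

```text
t: 6.13
position: [0.5594, 0.0404, 0.2378]
ee_rot: [-2.844, -1.333, 0.002]
contact_force: [0.2, 1.4, -0.5]
width: 0.0768
gripper_force: 0.0
```

Request:
{"name": "servo_tool", "arguments": {"series": [[[0,0,0],0.12,0.7],[[0,0,0],0.24,0.7],[[0,0,0],0.36,0.7],[[0,0,0],0.48,0.7],[[0,0,0],0.6,0.7]]}}

```text
t: 6.55
position: [0.5604, 0.0393, 0.2379]
ee_rot: [-3.111, -0.434, 0.002]
contact_force: [0.0, -0.7, -0.4]
width: 0.0799
gripper_force: 0.0
```

```bash
sed -i 's/+np.pi\/2)%np.pi-np.pi\/2)/%np.pi)*0-((b+np.pi\/2-a+np.pi\/2)%np.pi-np.pi\/2)/' h.py; sed -i 's/tw=-((b-a%np.pi)\*0-/tw=-/' h.py; grep tw= h.py
python3 - <<'E'
from h import *
import cv2
goto(0,93,140); print(arm.read_state()["q"])
for z in(.02,.025,.03,.035,.04,.045):print(z,proj("side",[*(Jg["R"]@[-.035,.123]+Jg["t"]),z]),proj("side",[*(Jg["R"]@[-.02,.1105]+Jg["t"]),.067]))
i=cv2.imread("pics/t2f.png")[180:330,310:520]
cv2.imwrite("pics/t2.png",cv2.resize(i,None,fx=3.8,fy=3.8,interpolation=cv2.INTER_CUBIC))
E
```

```text
a=np.arctan2(T[1,1],T[0,1]);b=np.arctan2(Jg["R"][1,0],Jg["R"][0,0]);tw=-((b+np.pi/2-a+np.pi/2)%np.pi-np.pi/2)
t 6.55 jig [-0.1 94.3] z 237.9 F [ 0.  -0.7 -0.4] w 79.9 gf 0.0
shift [-0.2  1.3 97.9] twist 0.352
[-3.07373143e-02  1.11060472e-01  1.29675216e+00 -1.61143577e-04
  1.73480243e+00  1.26286027e+00]
0.02 [299.09930923 274.14216178] [311.83177731 247.62304344]
0.025 [299.00941125 271.28706926] [311.83177731 247.62304344]
0.03 [298.91891208 268.41288338] [311.83177731 247.62304344]
0.035 [298.82780567 265.51941195] [311.83177731 247.62304344]
0.04 [298.73608588 262.60646022] [311.83177731 247.62304344]
0.045 [298.6437465 259.6738308] [311.83177731 247.62304344]
```

View pics/t2.png

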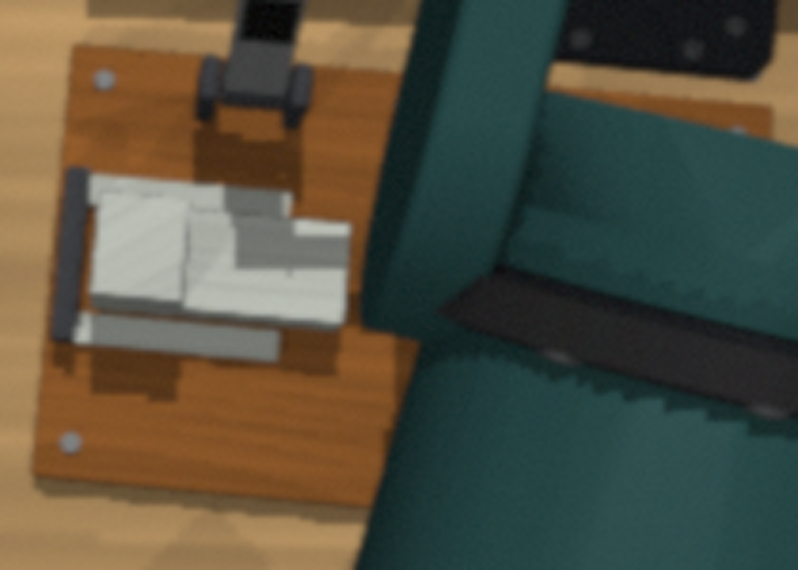

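The top crop shows the block still in place: the heel spans crop (92-188, 192-302) and the tongue end is at (348,275). The back stop's top is about 35 mm high. I'll descend with the tips at about 47 mm, clear of both the stop and the tongue (42 mm).

Request:
{"name": "servo_tool", "arguments": {"series": [[[0,1,20],0.12,0.7],[[0,1,40],0.24,0.7],[[0,1,60],0.35,0.7],[[0,1,80],0.35,0.7],[[0,1,98],0.35,0.7]]}}

```text
t: 6.97
position: [0.5603, 0.0382, 0.1386]
ee_rot: [3.14, -0.106, -0.003]
contact_force: [-0.2, 0.4, -0.6]
width: 0.0799
gripper_force: 0.0
```

```bash
python3 -c "
from h import *
goto(0,93,56)
for p in[(100,192),(188,197),(183,302),(92,298)]:print(Jg['R'].T@(ray('top',crop(p),.067)[:2]-Jg['t'])*1e3)"
```

```text
t 6.9667 jig [-0.1 93.2] z 138.6 F [-0.2  0.4 -0.6] w 79.9 gf 0.0
shift [ 0.3  0.2 82.6] twist 0.007
[ 19.82070301 111.48972603]
[20.90710165 77.48345498]
[-19.9052892  75.9307315]
[-21.51661153 110.83805527]
```

Request:
{"name": "servo_tool", "arguments": {"series": [[[0,0,20],0,0.5],[[0,0,40],0,0.5],[[0,0,60],0,0.5],[[0,0,75],0,0.4],[[0,0,82],0,0.3]]}}

```text
t: 7.38
position: [0.5589, 0.0383, 0.0551]
ee_rot: [3.14, -0.106, -0.009]
contact_force: [-0.5, -0.5, 0.1]
width: 0.0629
gripper_force: 0.0
```

Request:
{"name": "servo_tool", "arguments": {"series": [[[0,0,0],0,-0.1],[[0,0,0],0,-0.4],[[0,0,0],0,-0.5],[[0,0,0],0,-0.5],[[0,0,0],0,-0.5]], "grip_force": 12}}

```text
t: 7.8
position: [0.562, 0.0381, 0.06]
ee_rot: [3.14, -0.106, 0.004]
contact_force: [0.8, -0.4, 1.5]
width: 0.0353
gripper_force: 12.0
```

```bash
python3 -c "
from h import *
goto(0,93,56)"
```

```text
t 7.8 jig [ 1.6 93.2] z 60.0 F [ 0.8 -0.4  1.5] w 35.3 gf 11.986686140298843
shift [-1.6  0.2  4. ] twist 0.007
```

The heel is gripped at 35 mm opening. Now I slide it toward -y, which is +y of the tool.

Request:
{"name": "servo_tool", "arguments": {"series": [[[0,6,1],0,-0.5],[[0,16,1],0,-0.5],[[0,28,1],0,-0.5],[[0,40,1],0,-0.5],[[0,52,1],0,-0.5]]}}

```text
t: 8.22
position: [0.5593, -0.0122, 0.0599]
ee_rot: [-3.136, 0.104, -0.008]
contact_force: [-0.6, 5.6, 6.1]
width: 0.0345
gripper_force: 12.0
```

```bash
python3 -c "
from h import *
goto(0,-22,60)"
```

```text
t 8.2167 jig [ 2.6 42.8] z 59.9 F [-0.6  5.6  6.1] w 34.5 gf 11.99108138680458
shift [-3.1 64.8 -0.4] twist 0.008
```

Request:
{"name": "servo_tool", "arguments": {"series": [[[-1,13,0],0,-0.5],[[-2,26,0],0,-0.5],[[-2,39,0],0,-0.5],[[-2,52,0],0,-0.5],[[-2,63,0],0,-0.5]]}}

```text
t: 8.63
position: [0.553, -0.0754, 0.0599]
ee_rot: [-3.136, 0.105, -0.007]
contact_force: [0.2, 5.1, 4.8]
width: 0.0349
gripper_force: 12.0
```

Request:
{"name": "servo_tool", "arguments": {"series": [[[0,0,0],0,-0.5],[[0,0,0],0,-0.3],[[0,0,0],0,-0.1],[[0,0,0],0,0.1],[[0,0,0],0,0.1]]}}

```text
t: 9.05
position: [0.551, -0.0763, 0.0571]
ee_rot: [3.14, -0.105, -0.001]
contact_force: [-0.2, -0.1, -0.1]
width: 0.0499
gripper_force: 0.0
```

Request:
{"name": "servo_tool", "arguments": {"series": [[[0,0,0],0,0.1],[[0,0,-10],0,0.1],[[0,0,-30],0,0.1],[[0,0,-60],0,0.1],[[0,0,-90],0,0.1]]}}

```text
t: 9.47
position: [0.5505, -0.0761, 0.1479]
ee_rot: [-3.139, 0.105, 0.004]
contact_force: [0.9, -0.1, 0.3]
width: 0.0518
gripper_force: 0.0
```

Run:
```python
from h import *
import cv2
goto(0,-22,60)
i=viewer.capture("side")[60:440,180:530]
cv2.imwrite("pics/s3.png",cv2.resize(i,None,fx=1.55,fy=1.55,interpolation=cv2.INTER_CUBIC))
```

```text
t 9.4667 jig [ -1.5 -21.6] z 147.9 F [ 0.9 -0.1  0.3] w 51.8 gf 0.0
shift [ 1.7  0.5 87.9] twist 0.007
```

View pics/s3.png

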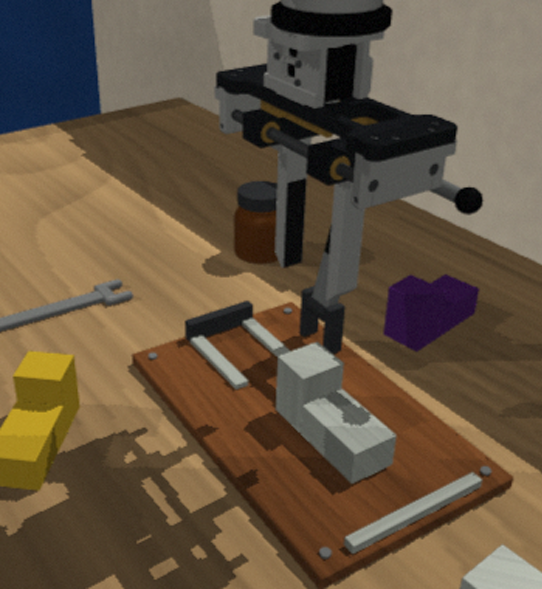

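The picture shows the block lying flat and lengthwise in the bay, from crop (280,350) to (395,470), clear of the strips and the lip. The ball is still at full-image (482,189), so the bar is open at about 1.8 rad. The gripper is clear of everything.

```bash
python3 -c "
from plant import workorder
print(workorder.sign_off())"
```

```text
the job is handed in; nothing more can be done
None
```

I handed the job in at about 9.5 s: the bar stands open at about 1.8 rad, and the block lies flat and lengthwise in the open bay, centred near jig y = -54 mm; sign-off returned no verdict.

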